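# Load the tumbler and set its clamp cap

## Task

Pick up the small metal tray by its handle and tip all four loose hex nuts off it into the bowl of the tumbler, then stand the empty tray upright on the bench again. After that screw the knurled cap on the tumbler's centre stud down (clockwise from above) until it bottoms out, back it off a quarter turn, and finish with the cap still gripped in the fingers and held still there. Do not knock over or shift the other things on the bench.

Things in the scene. Friction and masses are not known exactly. Their poses are not given: they have to be found in the camera images.
- bowl (a point): Centre of the rim circle of the tumbler's open grey bowl (tumbler fixed on the bench, axis vertical). Rim 120 mm above the bench, 230 mm outside diameter, wall 5 mm; inside floor 46 mm up, radius about 65 mm there and 110 mm at the rim. A column of 32 mm diameter stands in the middle, topped by a 42 mm flange at 125 mm height on which the cap bottoms out.
- cap_mid (a point): Centre (half-way up) of the knurled steel cap, an upright cylinder 47 mm in diameter, 30 mm high, on the tumbler's vertical centre stud. Bottomed out, its centre is 140 mm above the bench; it rises 8 mm per turn. The 14 mm stud ends at 165 mm height. Fingers may straddle it from above in any direction and reach 15 mm below its underside. x axis: along the raised dark rib on its top.
- cap (a joint): Turn of the knurled cap in rad: 0 = bottomed out on the flange (hard stop), growing as it is unscrewed (counter-clockwise from above); it starts already engaged on the thread, somewhere 1.3 to 2.4 rad unscrewed. Light friction (about 0.08 N m); it stays where it is left.
- tray_grip (a point): Point to grasp on the tray's handle: a flat tongue 10 mm thick, 40 mm wide (tray's y), 70 mm long, rising from the rear wall and leaning back (tray's -x) 27 deg from vertical; the point is mid-thickness, 22 mm from its top end, 84 mm behind the tray's middle, 55 mm above its underside. Pinch it across its thickness, fingers pointing down along it. Tray's axes: x from handle to mouth, z up.
- tray_lip (a point): Middle of the tray's open edge (mouth), on the floor's upper side; tray's axes. The loose aluminium tray is 120 mm long (x), 90 mm wide, floor 4 mm, walls 22 mm high and 4 mm thick at the rear and sides, none at the mouth; about 0.2 kg. It is smooth: the nuts slide once it is tipped 18 to 26 degrees; 45 degrees empties it.
- tray_mid (a point): Centre of the tray's floor, on its upper side, 4 mm above its underside and 60 mm behind the mouth; axes are the tray's.
- nut0_mid (a point): Centre of one of the four loose dark steel hex nuts lying flat in the tray, 24 mm across the flats, 13 mm high, about 35 g; axis z.
- nut1_mid (a point): Centre of one of the four loose dark steel hex nuts lying flat in the tray, 24 mm across the flats, 13 mm high, about 35 g; axis z.
- nut2_mid (a point): Centre of one of the four loose dark steel hex nuts lying flat in the tray, 24 mm across the flats, 13 mm high, about 35 g; axis z.
- nut3_mid (a point): Centre of one of the four loose dark steel hex nuts lying flat in the tray, 24 mm across the flats, 13 mm high, about 35 g; axis z.
- spool: Bystander: wooden thread spool, 44 mm diameter, 44 mm high, upright; origin under its centre.
- mug: Bystander: white mug, 72 mm diameter, 85 mm high; origin under its centre.
- screwdriver: Bystander: screwdriver lying along its x axis.
- hammer: Bystander: hammer lying along its x axis.
- oil_bottle: Bystander: white bottle, 56 mm diameter, 150 mm high; origin under its centre.
- tape: Bystander: roll of paper tape lying flat, 90 mm diameter, 24 mm high; origin under its centre.
There are look-alikes about, which are no part of the job. Leave any yellow look-alike of the part that bears bowl alone.

How it is judged:
On the way, in this order (a step that is already met when the one before it is completed fails the run):
1. the tray is tipped with its mouth over the bowl (angle between tray_lip's own z axis and vertical above 0.28 rad and horizontal distance between tray_lip and bowl below 0.12 m and height (world z) of tray_lip above 0.1 m), for 0.05 s.
2. all four nuts lie in the bowl (horizontal distance between each of nut0_mid, nut1_mid, nut2_mid, nut3_mid and bowl below 0.105 m and height (world z) of nut0_mid between 0.035 and 0.112 m and height (world z) of nut1_mid between 0.035 and 0.112 m and height (world z) of nut2_mid between 0.035 and 0.112 m and height (world z) of nut3_mid between 0.035 and 0.112 m), for 0.2 s.
3. the empty tray stands upright on the bench (angle between tray_mid's own z axis and vertical below 0.1 rad and height (world z) of tray_mid below 0.012 m), for 0.2 s.
4. the cap is bottomed out (value of joint cap below 0.08 rad), for 0.1 s.
At the end, for the whole second after the job is handed in: After bottoming out, the cap is a quarter turn off (1.27 to 1.87 rad unscrewed), not turning, and still gripped by the fingers (over 1 N); all four nuts lie in the bowl below its rim (within 105 mm of its axis); the empty tray stands upright (within 0.1 rad) on the bench (all of step 2 and all of step 3 and value of joint cap between 1.27 and 1.87 rad and velocity of joint cap between -0.1 and 0.1 rad/s and contact force between the fingers and cap above 1 N); the arm keeps its last pose, push and grip.
It fails at once if one of the other things on the bench is shifted more than 40 mm (distance of any of spool, mug, screwdriver, hammer, oil_bottle, tape from where it was at the start of the episode above 0.04 m).
It fails at once if the spool, mug or bottle is knocked over (angle between any of spool, mug, oil_bottle's own z axis and vertical above 0.5 rad).
It also fails if it takes over 72 s, if anything falls off the work surface, if the arm or the gripper's body presses on something with over 40 N, if the wrist force passes 120 N, or if a joint passes its speed limit or range.

## Robot

A 6-joint arm with a two-finger parallel gripper is mounted at the origin on the work surface. World frame = base frame: x ahead of the robot, y to its left, z up, the work surface at z = 0. Lengths are in m, angles in rad, forces in N, time in s.
With the tool pointing down it reaches from about 0.25 to 0.725 m from the base axis. Payload 4 kg.
Tool frame: the origin (TCP) lies at the very end of the fingers, on their centre line; the grasp point (between the pads) lies 19 mm behind it; z points along the fingers, y is the line along which they close (so a half turn about z gives the same grasp; the last joint's range is limited). The gripper opens to 85 mm and grips with 20 to 120 N. Pads are 22 mm wide; open, the fingers measure 114 mm over their backs; the gripper's body (76 mm by 85 mm) begins 54 mm behind the grasp point. The pads swing forward as they close: fully open they stand 13 mm farther back than shut.
Start: joints at [0, 0.241, 0.005, 1.335, 0, 1.571], TCP at [0.5, -0, 0.231] pointing down, gripper open.
Joint ranges: [-2.72, 2.72], [-1.05, 1.87], [-1.09, 1.28], [-1.99, 2.15], [-1.42, 1.44], [-3.14, 3.14]. Speed limits (rad/s): [2.79, 2.79, 3.14, 3.14, 3.14, 3.14].

## Interface

Orientations are given as a unit quaternion [x, y, z, w].
In Python, from workcell import bot, vision, workorder gives the robot as it stands.
- The arm moves only by the shell command python3 -m creep 'ROWS' [OPENING]. ROWS is JSON, a list of rows, each a list of 2 entries, a list of its own where there are three numbers: the shift along the tool's x, y, z in mm, then the turn, a rotation vector about the tool's x, y, z in rad. In form: [[[dx, dy, dz], [wx, wy, wz]], ...]. A call has 1 to 12 rows; each row shifts and turns the commanded pose from where the row before left it, along the tool's axes as they then stand; what a row does not reach is not made up. A row lasts 1/8 s, in which the tool goes at most 62.5 mm and 10.7 degrees, less where a joint would pass 70% of its speed; a pose out of reach is approached as far as the arm can. A call is refused whole if a number of a shift passes 62.5 or a number of a turn 0.188, either way. A call with a gripper value outside its range is refused whole. OPENING is the finger opening in mm, from 0 to 85.4, set as the call begins (- or left out, the last holds). The fingers move at their own pace and stop on an object; the grip force is fixed at half the most. Time passes only in rows, so rows that do not move let the fingers close. It gives the time, the measured TCP pose, the force, the opening and the grip force at its end, in the units of the state.
- bot.get_obs(): the state, without advancing time (a new reading comes with each control period).
- vision.camera(name): name is "scene" or "side" or "wrist"; returns a dict with "image" (384x512x3 uint8, blue, green, red), "z_map" (384x512 float32, m along the optical axis (not along the pixel's ray), 0 where there is no reading), "K" (3x3 intrinsics, pixels), "k1" (the pictures are not rectified: a ray, as slopes to the right and down, at radius r is drawn at 1 + k1 r^2 times it, then the intrinsics apply), "rvec" (rotation vector, rad) and "tvec" (3), from world to camera coordinates, as OpenCV has them; the wrist camera has in their place "tool_from_camera" (4x4, takes a point from camera to tool coordinates, whose origin is the TCP and whose axes are the flange's). Camera axes: x right, y down, z forward; pixel columns grow to the right and rows downward; lengths in m; the calibration is good to about 2 mm. A picture is of the moment at which its call begins: read the wrist's pose just before it.
- workorder.job_done(): hands the job in; it is judged then, once.
Trained networks look in a picture, given as the dict that the camera call returned (one of the last four; its "shot" number tells which), for a name from the list of things; names that differ only in an ending like _2 or _b are one class to them, and where a whole thing is asked for, a point or a joint stands for the part that bears it (a point fixed in the world has none). Each returns a list of dicts, best first, with "score" (0 to 1); they miss things now and then, are a little off and sometimes report something else, mostly with a low value. They report only what shows in the picture. A call takes as long as a camera call. They do not tell look-alikes from the thing itself.
- vision.spot_in(picture, query): "position" ([column, row] in pixels, amid what is visible of it).
- vision.place_of(picture, query): "position" ([column, row] in pixels: a listed point, or the origin of a listed thing).
The state is a dict: "clock": time; "joint_pos": joint angles; "joint_vel": joint speeds; "tau": joint torques, N m; "eef_pos": TCP position; "tool_rot": TCP orientation; "ft_force": force on the tool from outside, world axes, zero at the start; "ft_torque": the same for the moment, N m; "grip_width": finger opening in m; "grasp_force": force on a finger pad.
Only numpy, scipy, OpenCV 4.12 (cv2) and the standard library are available. Lean on these libraries where they do the work, as an engineer would, in place of code of your own. Each camera call takes 0.05 s, during which the arm holds its last target. There are 200 camera calls.

## Working session

There is one attempt and no reset: what is moved stays moved. The work goes in short steps, Python scripts to look and compute and a shell command to move; the robot and the scene stay as the last step left them, time stands still between calls to the robot, and variables do not carry over. Pictures are saved under pics/ and viewed, at most 10 in all, crops included, and the job is handed in when it is done.

```bash
mkdir -p pics
cat > h.py <<'E'
import numpy as np, cv2
from scipy.spatial.transform import Rotation as R
from workcell import bot, vision, workorder
def ext(p,obs=None):
    "4x4 world from camera"
    if "tool_from_camera" in p:
        T=np.eye(4);T[:3,:3]=R.from_quat(obs["tool_rot"]).as_matrix();T[:3,3]=obs["eef_pos"]
        return T@np.array(p["tool_from_camera"])
    T=np.eye(4);T[:3,:3]=cv2.Rodrigues(np.array(p["rvec"],float))[0];T[:3,3]=np.ravel(p["tvec"])
    return np.linalg.inv(T)
def slopes(p,uv):
    uv=np.asarray(uv,float).reshape(-1,1,2)
    return cv2.undistortPoints(uv,np.array(p["K"],float),np.array([p["k1"],0,0,0,0.])).reshape(-1,2)
def at_depth(p,uv,obs=None):
    s=slopes(p,uv);i=np.round(np.asarray(uv).reshape(-1,2)).astype(int)
    z=p["z_map"][np.clip(i[:,1],0,383),np.clip(i[:,0],0,511)]
    c=np.c_[s*z[:,None],z];T=ext(p,obs);return c@T[:3,:3].T+T[:3,3]
def at_z(p,uv,h,obs=None):
    s=slopes(p,uv);T=ext(p,obs);d=np.c_[s,np.ones(len(s))]@T[:3,:3].T;o=T[:3,3]
    return o+d*((h-o[2])/d[:,2])[:,None]
def cloud(p,obs=None):
    v,u=np.mgrid[0:384,0:512];uv=np.c_[u.ravel(),v.ravel()]
    return at_depth(p,uv,obs).reshape(384,512,3)
E
cat > a.py <<'E'
from h import *
np.set_printoptions(precision=3,suppress=True)
ps={n:vision.camera(n) for n in("scene","side")}
o=bot.get_obs();print(o["clock"],o["eef_pos"],o["tool_rot"])
for n,p in ps.items():
    cv2.imwrite(f"pics/{n}0.png",p["image"])
    for q,h in[("bowl",.12),("cap_mid",.15),("tray_grip",.055),("tray_lip",.004),("tray_mid",.004),("nut0_mid",.01),("spool",0),("mug",0),("screwdriver",0.01),("hammer",0.01),("oil_bottle",0),("tape",0)]:
        for d in vision.place_of(p,q)[:5]:
            print(n,q,round(d["score"],2),np.round(d["position"]),at_z(p,[d["position"]],h)[0])
E
python3 a.py
```

```text
0.1 [0.499 0.    0.231] [ 0.707  0.707 -0.001 -0.001]
scene bowl 0.62 [264.  93.] [ 0.285 -0.254  0.12 ]
scene bowl 0.58 [180. 144.] [ 0.614 -0.205  0.12 ]
scene cap_mid 0.64 [262.  91.] [ 0.301 -0.241  0.15 ]
scene cap_mid 0.57 [181. 139.] [ 0.612 -0.2    0.15 ]
scene cap_mid 0.49 [342. 188.] [0.306 0.186 0.15 ]
scene tray_grip 0.61 [239. 226.] [0.586 0.097 0.055]
scene tray_lip 0.57 [251. 274.] [0.623 0.22  0.004]
scene tray_mid 0.73 [246. 256.] [0.607 0.165 0.004]
scene nut0_mid 0.38 [236. 252.] [0.625 0.143 0.01 ]
scene spool 0.8 [186. 228.] [ 0.714 -0.005  0.   ]
scene mug 0.89 [217.  90.] [ 0.363 -0.449  0.   ]
scene screwdriver 0.61 [274. 184.] [0.409 0.007 0.01 ]
scene screwdriver 0.16 [169. 121.] [ 0.577 -0.401  0.01 ]
scene hammer 0.8 [166. 122.] [ 0.588 -0.403  0.01 ]
scene hammer 0.57 [248. 257.] [0.605 0.175 0.01 ]
scene oil_bottle 0.74 [318. 351.] [0.582 0.486 0.   ]
scene tape 0.92 [376. 298.] [0.363 0.455 0.   ]
side bowl 0.87 [335. 155.] [ 0.291 -0.248  0.12 ]
side bowl 0.62 [247. 143.] [ 0.612 -0.225  0.12 ]
side bowl 0.6 [308. 236.] [0.294 0.173 0.12 ]
side cap_mid
[... 257 characters left out ...]
lip 0.67 [287. 220.] [0.389 0.007 0.004]
side tray_lip 0.65 [204. 228.] [0.63  0.128 0.004]
side tray_lip 0.35 [246. 342.] [0.368 0.446 0.004]
side tray_mid 0.91 [204. 240.] [0.604 0.178 0.004]
side tray_mid 0.25 [250. 145.] [ 0.665 -0.398  0.004]
side nut0_mid 0.37 [205. 227.] [0.625 0.129 0.01 ]
side spool 0.6 [198. 198.] [ 0.721 -0.007  0.   ]
side spool 0.54 [158. 326.] [0.588 0.479 0.   ]
side mug 0.69 [319. 150.] [ 0.377 -0.465  0.   ]
side screwdriver 0.22 [245. 340.] [0.37  0.445 0.01 ]
side hammer 0.65 [273. 147.] [ 0.565 -0.407  0.01 ]
side oil_bottle 0.64 [160. 328.] [0.58  0.483 0.   ]
side tape 0.9 [246. 339.] [0.37  0.438 0.   ]
side tape 0.21 [247. 142.] [ 0.691 -0.428  0.   ]
```

View pics/scene0.png

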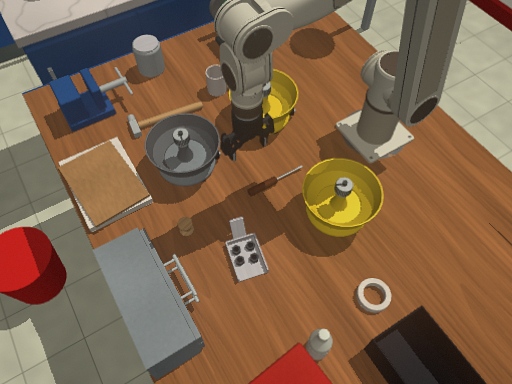

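View pics/side0.png

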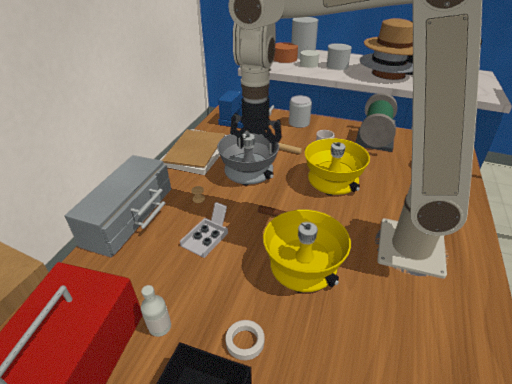

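The scene view shows the grey tumbler at about (182,145), yellow look-alikes at (265,100) and (342,190), and the tray with four nuts at (246,256) with its handle at (239,226) towards the robot. The target is the grey tumbler at (182,145) because the bowl is described as grey. I'll confirm it in one crop and refine the positions by depth.

```bash
cat > b.py <<'E'
from h import *
np.set_printoptions(precision=4,suppress=True)
ps=[vision.camera(n) for n in("scene","side")]
cl=[cloud(p) for p in ps]
from scipy.optimize import least_squares
def fitc(P,r=None):
    f=lambda a:np.hypot(P[:,0]-a[0],P[:,1]-a[1])-(a[2] if r is None else r)
    return least_squares(f,[*P[:,:2].mean(0),.1],loss="soft_l1",f_scale=.003).x
for n,c in zip(("scene","side"),cl):
    C=c.reshape(-1,3)
    d=np.hypot(C[:,0]-.613,C[:,1]+.21)
    m=(d<.14)&(d>.09)&(abs(C[:,2]-.118)<.005);print(n,"rim",m.sum(),fitc(C[m]))
    m=(d<.04)&(C[:,2]>.13);Q=C[m]
    hs=np.percentile(Q[:,2],[5,50,90,99]) if len(Q) else 0;print("cap zs",m.sum(),hs, Q.mean(0))
    t=(abs(C[:,0]-.6)<.1)&(abs(C[:,1]-.16)<.13)
    h=C[t&(C[:,2]>.032)&(C[:,2]<.09)];print("handle",len(h),h.mean(0),h.min(0),h.max(0))
    for lo in np.arange(.03,.08,.01):
        g=h[(h[:,2]>lo)&(h[:,2]<lo+.01)]
        if len(g):print("  ",round(lo,3),len(g),g.mean(0))
    w=C[t&(C[:,2]>.012)&(C[:,2]<.028)]
    r=cv2.minAreaRect((w[:,:2]*1000).astype(np.float32));print("tray rect",r)
im=ps[0]["image"]
cv2.imwrite("pics/crop1.png",np.hstack([cv2.resize(im[95:195,130:230],(390,390),interpolation=3),cv2.resize(im[200:300,195:295],(390,390),interpolation=3)]))
E
python3 b.py
```

```text
scene rim 436 [ 0.606  -0.2121  0.1107]
cap zs 238 [0.1344 0.1549 0.1602 0.1655] [ 0.6079 -0.2062  0.1521]
handle 213 [0.5925 0.0925 0.0568] [0.5708 0.0718 0.0321] [0.6133 0.1097 0.0795]
   0.03 29 [0.5948 0.1033 0.0361]
   0.04 43 [0.5941 0.0989 0.0445]
   0.05 47 [0.5919 0.094  0.0554]
   0.06 46 [0.5934 0.0879 0.0652]
   0.07 48 [0.5896 0.0831 0.0736]
tray rect ((607.5443725585938, 166.41354370117188), (131.36532592773438, 91.12651062011719), 77.58727264404297)
side rim 187 [ 0.604  -0.2128  0.1111]
cap zs 128 [0.1327 0.1533 0.1583 0.1659] [ 0.5984 -0.205   0.1496]
handle 186 [0.5887 0.0927 0.0548] [0.5685 0.0754 0.0322] [0.6119 0.1099 0.0773]
   0.03 35 [0.5898 0.1023 0.0365]
   0.04 39 [0.5904 0.0974 0.0455]
   0.05 37 [0.5893 0.0929 0.0553]
   0.06 43 [0.5867 0.0875 0.0643]
   0.07 32 [0.5876 0.083  0.073 ]
tray rect ((607.382568359375, 164.4392852783203), (136.09698486328125, 95.08287811279297), 77.32221221923828)
```

View pics/crop1.png

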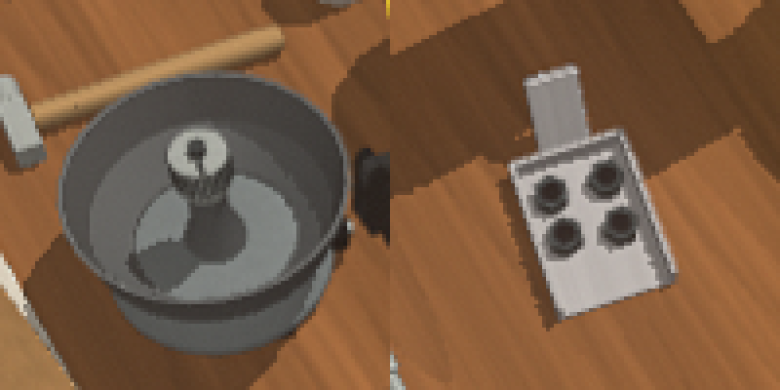

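The crops show the grey tumbler with its knurled cap at (182,145). The tray has its four nuts near the handle end, the handle tongue at (238,227) and the mouth pointing to +y.

```bash
cat >> h.py <<'E'
def delta(pos,Rm,obs):
    "tool-axes shift (mm) and rotvec still to go"
    R0=R.from_quat(obs["tool_rot"])
    return R0.inv().apply(np.array(pos)-obs["eef_pos"])*1000,(R0.inv()*R.from_matrix(Rm)).as_rotvec()
def tool_for(yaw,tilt):
    "tool y heads to yaw; tilt>0 leans fingers towards it"
    h=np.array([np.cos(yaw),np.sin(yaw),0]);k=np.array([0,0,1.])
    y=np.cos(tilt)*h+np.sin(tilt)*k;z=np.sin(tilt)*h-np.cos(tilt)*k
    return np.c_[np.cross(y,z),y,z]
E
python3 -m creep '[[[7.5,19.5,14.8],[0,0,0]],[[7.5,19.5,14.8],[0,0,0]],[[7.5,19.5,14.8],[0,0,0]],[[7.5,19.5,14.8],[0,0,0]],[[0,0,0],[0,0,-0.169]],[[0,0,0],[0,0,-0.169]],[[0,0,0],[0,0,-0.169]],[[0,0,0],[0,0,-0.169]],[[0,0,0],[0,0,-0.169]],[[0,0,0],[0,0,-0.169]],[[0,0,0],[0,0,-0.169]],[[0,0,0],[0,0,-0.169]]]' 85
python3 -m creep '[[[0,0,0],[-0.157,0,0]],[[0,0,0],[-0.157,0,0]],[[0,0,0],[-0.157,0,0]],[[0,0,0],[0,0,0]]]'
cat > c.py <<'E'
from h import *
np.set_printoptions(precision=4,suppress=True)
o=bot.get_obs();p=vision.camera("wrist");cv2.imwrite("pics/w1.png",p["image"])
print(o["eef_pos"],R.from_quat(o["tool_rot"]).as_matrix(),o["joint_pos"])
C=cloud(p,o).reshape(-1,3);C=C[p["z_map"].ravel()>0]
t=(abs(C[:,0]-.6)<.1)&(abs(C[:,1]-.16)<.13)
h=C[t&(C[:,2]>.032)&(C[:,2]<.085)&(C[:,1]<.115)]
for lo in np.arange(.03,.08,.01):
    g=h[(h[:,2]>lo)&(h[:,2]<lo+.01)]
    if len(g):print(round(lo,3),len(g),g.mean(0),g.min(0),g.max(0))
w=C[t&(C[:,2]>.012)&(C[:,2]<.028)]
print(cv2.minAreaRect((w[:,:2]*1000).astype(np.float32)))
for q,hh in[("tray_grip",.055),("tray_lip",.004),("tray_mid",.004)]:
    for d in vision.place_of(p,q)[:2]:print(q,d["score"],at_z(p,[d["position"]],hh,o)[0])
yaw=np.radians(77.5);print(delta([.592,.0965,.038],tool_for(yaw,np.radians(27)),o))
E
python3 c.py
```

```text
clock: 2.9
eef_pos: [0.578, 0.03, 0.172]
tool_rot: [0.106, 0.994, -0.0, -0.0]
ft_force: [-0.1, -0.2, -0.3]
grip_width: 0.085
grasp_force: 0.0
clock: 3.4
eef_pos: [0.577, 0.0276, 0.1707]
tool_rot: [0.109, 0.966, 0.232, 0.024]
ft_force: [-0.2, 0.7, 0.1]
grip_width: 0.085
grasp_force: 0.0
[0.577  0.0276 0.1707] [[-0.9752  0.1988  0.0975]
 [ 0.2214  0.8692  0.4422]
 [ 0.0032  0.4528 -0.8916]] [-0.1923  0.407  -0.0095  1.1418  0.4697  0.0348]
0.03 20 [0.5749 0.1019 0.0364] [0.574  0.0966 0.0333] [0.5776 0.1069 0.0393]
0.04 29 [0.574  0.0976 0.0451] [0.5725 0.0908 0.0404] [0.5769 0.1043 0.05  ]
0.05 36 [0.5728 0.0918 0.0554] [0.5715 0.0844 0.0501] [0.5755 0.0997 0.0598]
0.06 56 [0.5758 0.0836 0.0666] [0.5704 0.0726 0.0604] [0.6072 0.0936 0.0699]
0.07 558 [0.5892 0.0799 0.0731] [0.5703 0.0717 0.07  ] [0.6098 0.0898 0.076 ]
((608.9263916015625, 164.34622192382812), (134.7314910888672, 90.73469543457031), 77.69071197509766)
tray_grip 0.95 [0.591  0.0877 0.055 ]
tray_lip 0.73 [0.6225 0.2286 0.004 ]
tray_mid 0.75 [0.6079 0.1706 0.004 ]
(array([  0.2221,   2.7553, 150.2098]), array([-0.0013, -0.0005, -0.006 ]))
```

View pics/w1.png

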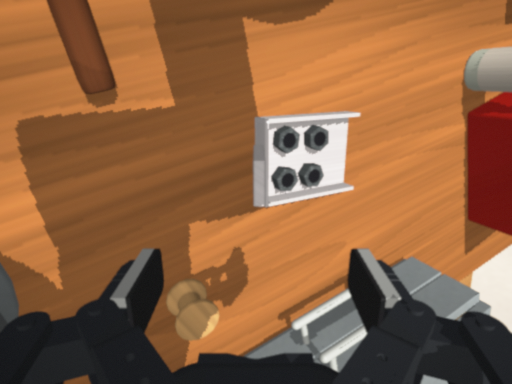

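The wrist view shows the tray at (305,160) between the fingers, with the nuts at (287,138), (316,138), (285,178) and (311,175). The spool is clear at (193,310). The grip measurement agrees with the earlier one, so I'll go in and close.

```bash
python3 -m creep '[[[0,1,30],[0,0,0]],[[0,1,30],[0,0,0]],[[0,1,30],[0,0,0]],[[0,0,20],[0,0,0]],[[0,0,20],[0,0,0]],[[0,0,12],[0,0,0]],[[0,0,8],[0,0,0]],[[0,0,0],[0,0,0]]]'
python3 -m creep '[[[0,0,0],[0,0,0]],[[0,0,0],[0,0,0]],[[0,0,0],[0,0,0]],[[0,0,0],[0,0,0]],[[0,0,0],[0,0,0]],[[0,0,0],[0,0,0]],[[0,0,0],[0,0,0]],[[0,0,0],[0,0,0]]]' 0
```

```text
clock: 4.6
eef_pos: [0.5933, 0.0995, 0.0397]
tool_rot: [0.106, 0.967, 0.232, 0.025]
ft_force: [-0.3, 0.8, 1.1]
grip_width: 0.0849
grasp_force: 0.0
clock: 5.6
eef_pos: [0.5932, 0.099, 0.0395]
tool_rot: [0.106, 0.967, 0.232, 0.025]
ft_force: [0.6, 0.2, -2.9]
grip_width: 0.0094
grasp_force: 59.9
```

```bash
python3 -m creep '[[[0,2,-4],[0,0,0]],[[0,5,-10],[0,0,0]],[[0,8.8,-17.4],[0,0,0]],[[0,8.8,-17.4],[0,0,0]],[[0,8.8,-17.4],[0,0,0]],[[0,8.8,-17.4],[0,0,0]],[[0,8.8,-17.4],[0,0,0]],[[0,8.8,-17.4],[0,0,0]],[[0,8.8,-17.4],[0,0,0]],[[0,8.8,-17.4],[0,0,0]],[[0,8.8,-17.4],[0,0,0]],[[0,5,-10],[0,0,0]]]'
python3 -m creep '[[[0,0,0],[0,-0.035,0.07]],[[0,0,0],[0,-0.071,0.14]],[[0,0,0],[0,-0.071,0.14]],[[0,0,0],[0,-0.071,0.14]],[[0,0,0],[0,-0.071,0.14]],[[0,0,0],[0,-0.071,0.14]],[[0,0,0],[0,-0.071,0.14]],[[0,0,0],[0,-0.071,0.14]],[[0,0,0],[0,-0.071,0.14]],[[0,0,0],[0,-0.071,0.14]],[[0,0,0],[0,-0.035,0.07]],[[0,0,0],[0,0,0]]]'
cat > d.py <<'E'
from h import *
np.set_printoptions(precision=4,suppress=True)
o=bot.get_obs();print(o["clock"],o["eef_pos"],o["grip_width"],o["grasp_force"],o["joint_pos"])
Rm=R.from_quat(o["tool_rot"]).as_matrix();print(Rm)
f=np.radians(-12.5);x=np.array([np.cos(f),np.sin(f),0])
b=np.array([.605,-.2125,0]);th=np.radians(27-14)
T=tool_for(f,th)
g=b-.187*x+[0,0,.249];tcp=g+.019*T[:,2]
print(tcp,delta(tcp,T,o))
p=vision.camera("side");cv2.imwrite("pics/s2.png",p["image"][60:300,100:400].repeat(2,0).repeat(2,1))
E
python3 d.py
```

```text
clock: 7.1
eef_pos: [0.5935, 0.0984, 0.2441]
tool_rot: [0.106, 0.967, 0.232, 0.027]
ft_force: [0.3, -0.4, -2.9]
grip_width: 0.0094
grasp_force: 59.8
clock: 8.6
eef_pos: [0.5924, 0.0995, 0.2415]
tool_rot: [0.758, 0.61, 0.146, 0.179]
ft_force: [0.2, 0.3, -2.6]
grip_width: 0.0092
grasp_force: 59.8
8.6 [0.5924 0.0995 0.2415] 0.009237922334694913 59.80967044830322 [ 0.2718  0.1299 -0.2147  0.8063 -0.2095  2.0126]
[[ 0.2126  0.8725  0.4399]
 [ 0.9771 -0.1911 -0.0934]
 [ 0.0026  0.4497 -0.8932]]
[ 0.4266 -0.173   0.2305] (array([-301.5381,  -97.5328,  -37.6775]), array([ 0.2395, -0.0038,  0.0028]))
```

View pics/s2.png

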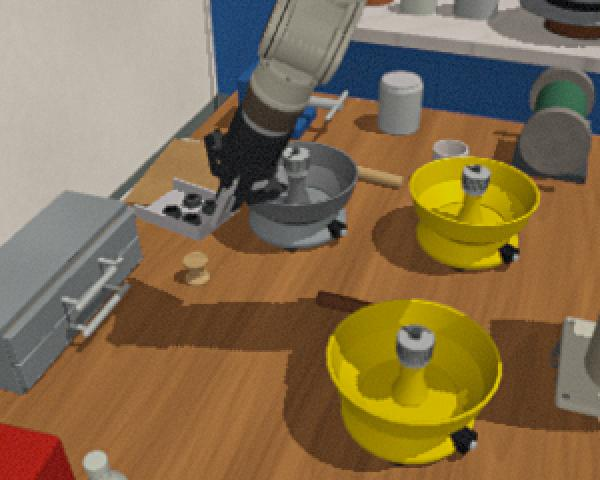

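The picture shows the tray held level at (190,210) with all four nuts on it. I'll retract, sweep across and pre-tilt.

```bash
python3 -m creep '[[[0,-10,-4],[0,0,0]],[[-10,-20,-8],[0,0,0]],[[-20,-20,-8],[0,0,0]],[[-27,-20,-8],[0,0,0]],[[-32,-17,-6],[0,0,0]],[[-35,-10,-4],[0,0,0]],[[-35,0,0],[0,0,0]],[[-35,0,0],[0,0,0]],[[-35,0,0],[0,0,0]],[[-32,0,0],[0,0,0]],[[-25,0,0],[0,0,0]],[[-15,0,0],[0,0,0]]]'
python3 -m creep '[[[0,0,0],[0,0,0]],[[0,0,0],[0.08,0,0]],[[0,0,0],[0.08,0,0]],[[0,0,0],[0.08,0,0]],[[0,0,0],[0,0,0]]]'
python3 d.py
```

```text
clock: 10.15
eef_pos: [0.4255, -0.1743, 0.2314]
tool_rot: [0.759, 0.608, 0.146, 0.181]
ft_force: [-0.8, 0.3, -3.4]
grip_width: 0.0095
grasp_force: 59.8
clock: 10.78
eef_pos: [0.4284, -0.1728, 0.2318]
tool_rot: [0.774, 0.623, 0.073, 0.089]
ft_force: [0.2, -0.4, -3.3]
grip_width: 0.0094
grasp_force: 59.8
10.775 [ 0.4284 -0.1728  0.2318] 0.00944407243361603 59.84975874423981 [-0.4143 -0.0103 -0.3098  1.0459  0.0471  1.3777]
[[ 0.214   0.951   0.2233]
 [ 0.9768 -0.2089 -0.0467]
 [ 0.0022  0.2281 -0.9736]]
[ 0.4266 -0.173   0.2305] (array([-0.5482, -1.9353,  0.8946]), array([ 0.0032, -0.0027,  0.0019]))
```

View pics/s2.png

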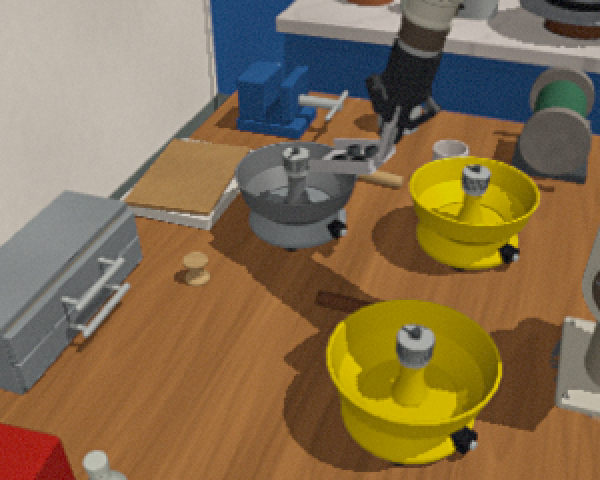

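The picture shows the tray tipped slightly over the near side of the grey bowl, its mouth near (310,165) and the cap at (296,160). I'll check the mouth position numerically.

```bash
cat > e.py <<'E'
from h import *
np.set_printoptions(precision=4,suppress=True)
o=bot.get_obs();Rm=R.from_quat(o["tool_rot"]).as_matrix()
for L in([0,.105,.092],[.045,.105,.092],[-.045,.105,.092]):
    l=o["eef_pos"]+Rm@L;print("lip",l)
    for n in("side","scene"):
        p=vision.camera(n);T=np.linalg.inv(ext(p))
        uv=cv2.projectPoints(l[None],T[:3,:3],T[:3,3],np.array(p["K"],float),np.array([p["k1"],0,0,0,0.]))[0].ravel()
        print(n,uv)
        if L[0]==0:
            for d in vision.place_of(p,"tray_lip")[:2]:print("net",d["score"],d["position"],at_z(p,[d["position"]],l[2])[0])
E
python3 e.py
```

```text
lip [ 0.5479 -0.1989  0.1657]
side [261.386  138.4221]
net 0.78 [263.4, 138.7] [ 0.5405 -0.1993  0.1657]
scene [199.3171 127.2542]
net 0.91 [195.7, 126.3] [ 0.5554 -0.2077  0.1657]
lip [ 0.5575 -0.1549  0.1658]
side [254.625  143.9826]
scene [203.3692 138.5344]
lip [ 0.5382 -0.2428  0.1656]
side [267.8222 133.1336]
scene [195.3969 116.3448]
```

```bash
python3 -m creep '[[[0,9.5,-7.5],[0.1,0,0]],[[0,9.5,-7.5],[0.1,0,0]],[[0,9.5,-7.5],[0.1,0,0]],[[0,9.5,-7.5],[0.1,0,0]],[[0,9.5,-8],[0.1,0,0]],[[0,9.5,-9],[0.1,0,0]],[[0,9.5,-9],[0.1,0,0]],[[0,0,0],[0,0,0]],[[0,0,0],[0,0,0]],[[0,0,0],[0,0,0]],[[0,0,0],[0,0,0]],[[0,0,0],[0,0,0]]]'
cat > f.py <<'E'
from h import *
np.set_printoptions(precision=4,suppress=True)
o=bot.get_obs();print(o["clock"],o["eef_pos"],o["joint_pos"],o["ft_force"])
Rm=R.from_quat(o["tool_rot"]).as_matrix();print("lip",o["eef_pos"]+Rm@[0,.105,.092],Rm[:,2])
ims=[]
for n,(r,c) in(("scene",(80,110)),("side",(90,190))):
    p=vision.camera(n);ims.append(cv2.resize(p["image"][r:r+120,c:c+120],(390,390),interpolation=3))
    for d in vision.place_of(p,"nut0_mid"):print(n,d["score"],d["position"],at_depth(p,[d["position"]])[0])
cv2.imwrite("pics/pour.png",np.hstack(ims))
E
python3 f.py
```

```text
clock: 12.72
eef_pos: [0.4947, -0.1882, 0.283]
tool_rot: [0.758, 0.609, -0.145, -0.182]
ft_force: [-0.3, 0.3, -1.8]
grip_width: 0.0091
grasp_force: 60.3
12.725 [ 0.4947 -0.1882  0.283 ] [-0.3343  0.7069  0.7597  2.0895 -0.051   1.4656] [-0.2935  0.2696 -1.7928]
lip [ 0.5457 -0.1992  0.1535] [-0.4405  0.099  -0.8923]
scene 0.45 [171.4, 143.2] [ 0.6232 -0.2711  0.0584]
```

View pics/pour.png

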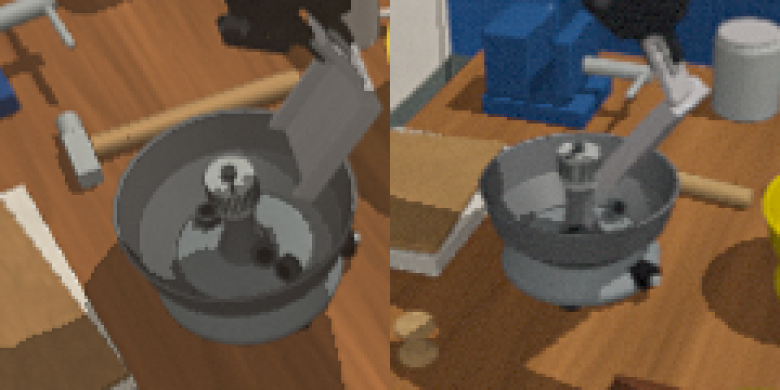

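The picture shows three nuts on the bowl floor, at crop (205,215), (265,253) and (288,267). The fourth is hidden behind the column, and the tray reads about 1.5 N lighter, which matches four nuts. I'll level the tray and check.

```bash
python3 -m creep '[[[0,-6.7,-13.4],[-0.05,0,0]],[[0,-6.7,-13.4],[-0.1,0,0]],[[0,0,0],[-0.1,0,0]],[[0,0,0],[-0.1,0,0]],[[0,0,0],[-0.1,0,0]],[[0,0,0],[-0.1,0,0]],[[0,0,0],[-0.1,0,0]],[[0,0,0],[-0.1,0,0]],[[0,0,0],[-0.1,0,0]],[[0,0,0],[-0.09,0,0]],[[0,0,0],[0,0,0]]]'
cat > g.py <<'E'
from h import *
np.set_printoptions(precision=4,suppress=True)
o=bot.get_obs();print(o["clock"],o["joint_pos"],o["ft_force"])
yaw=np.radians(77.5)
print(delta([.5932,.0985,.21],tool_for(yaw,np.radians(27)),o), R.from_quat(o["tool_rot"]).as_matrix())
p=vision.camera("scene");C=cloud(p)
for d in vision.place_of(p,"nut0_mid"):print(d["score"],d["position"],at_depth(p,[d["position"]])[0])
cv2.imwrite("pics/lev.png",cv2.resize(p["image"][70:230,110:310],(800,600),interpolation=3))
E
python3 g.py
```

```text
clock: 14.3
eef_pos: [0.4917, -0.1873, 0.31]
tool_rot: [0.759, 0.609, 0.145, 0.179]
ft_force: [-0.1, -0.0, -2.0]
grip_width: 0.0093
grasp_force: 60.2
14.3 [-0.4163 -0.0798 -0.2546  0.9395  0.0907  1.3941] [-0.0905 -0.0414 -1.9698]
(array([300.7621, -11.8415, 106.761 ]), array([-0.003 ,  0.7067, -1.4025])) [[ 0.2162  0.8725  0.4382]
 [ 0.9763 -0.1944 -0.0947]
 [ 0.0026  0.4483 -0.8939]]
0.45 [171.8, 145.8] [ 0.6267 -0.261   0.0584]
```

View pics/lev.png

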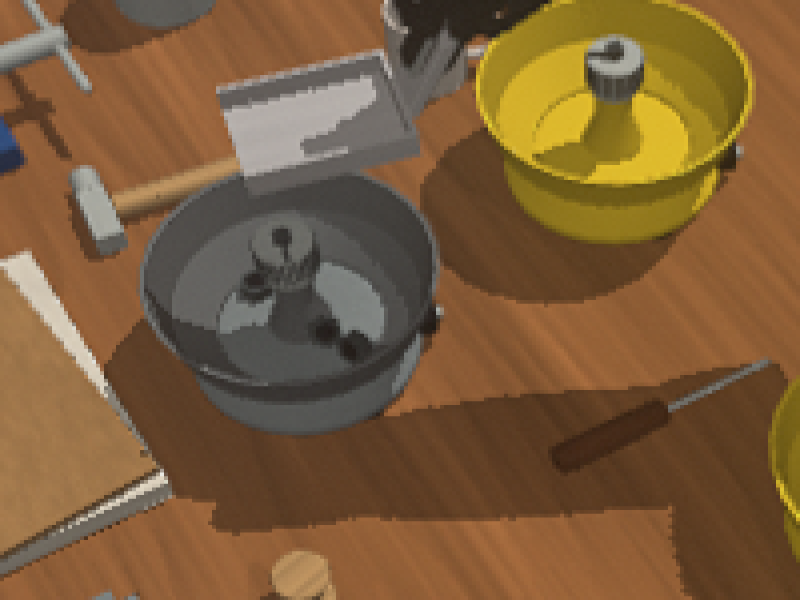

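The tray is level and empty at (320,120), and the three visible nuts remain in the bowl. I'll carry the tray back and turn it to its old heading.

```bash
python3 -m creep '[[[20,0,0],[0,0,0]],[[30,0,0],[0,0,0]],[[35,0,0],[0,0,0]],[[35,-2,10],[0,0,0]],[[35,-2,15],[0,0,0]],[[35,-2,15],[0,0,0]],[[35,-2,15],[0,0,0]],[[35,-2,15],[0,0,0]],[[25,-2,15],[0,0,0]],[[16,0,10],[0,0,0]],[[0,0,0],[0,0,0]]]'
python3 -m creep '[[[0,0,0],[0,0.07,-0.14]],[[0,0,0],[0,0.07,-0.14]],[[0,0,0],[0,0.07,-0.14]],[[0,0,0],[0,0.07,-0.14]],[[0,0,0],[0,0.07,-0.14]],[[0,0,0],[0,0.07,-0.14]],[[0,0,0],[0,0.07,-0.14]],[[0,0,0],[0,0.07,-0.14]],[[0,0,0],[0,0.07,-0.14]],[[0,0,0],[0,0.07,-0.14]],[[0,0,0],[0,0,0]]]'
sed -i 's/.0985,.21\]/.0985,.0405]/;/^p=/,$d' g.py; python3 g.py
```

```text
clock: 15.78
eef_pos: [0.5915, 0.0998, 0.2209]
tool_rot: [0.758, 0.61, 0.145, 0.18]
ft_force: [-0.0, 0.7, -2.0]
grip_width: 0.0091
grasp_force: 60.3
clock: 17.15
eef_pos: [0.5926, 0.0971, 0.2222]
tool_rot: [0.109, 0.967, 0.228, 0.029]
ft_force: [-0.1, 0.1, -0.9]
grip_width: 0.0094
grasp_force: 60.3
17.15 [-0.0624  0.3648  0.0674  1.1855  0.4568  0.1835] [-0.1228  0.0609 -0.8727]
(array([  0.858 , -80.0552, 163.088 ]), array([-0.0067,  0.0095, -0.005 ])) [[-0.9744  0.1984  0.1062]
 [ 0.2249  0.8717  0.4353]
 [-0.0062  0.448  -0.894 ]]
```

```bash
python3 -m creep '[[[0,-10,20],[-0.003,0.005,0]],[[0,-10,20],[-0.003,0.005,0]],[[0,-10,20],[0,0,0]],[[0,-10,20],[0,0,0]],[[0,-10,20],[0,0,0]],[[0,-10,20],[0,0,0]],[[0,-8,16],[0,0,0]],[[0,-5,11],[0,0,0]],[[0,-4,8],[0,0,0]],[[0,-2,4],[0,0,0]],[[0,0,0],[0,0,0]]]'; python3 g.py
```

```text
clock: 18.52
eef_pos: [0.5911, 0.1006, 0.0445]
tool_rot: [0.107, 0.966, 0.232, 0.024]
ft_force: [-0.7, 0.1, -1.6]
grip_width: 0.0094
grasp_force: 60.2
18.525 [-0.0608  0.538  -0.1697  0.7867  0.466   0.1769] [-0.7354  0.1166 -1.5929]
(array([-2.5602, -3.2617,  2.8492]), array([ 0.0005, -0.003 , -0.0021])) [[-0.9762  0.1948  0.0954]
 [ 0.2169  0.8692  0.4443]
 [ 0.0036  0.4545 -0.8908]]
```

```bash
python3 -m creep '[[[0,-0.9,1.8],[0,0,0]],[[0,-0.9,1.8],[0,0,0]],[[0,0,0],[0,0,0]]]'
python3 -m creep '[[[0,0,0],[0,0,0]],[[0,0,0],[0,0,0]],[[0,0,0],[0,0,0]],[[0,0,0],[0,0,0]],[[0,0,0],[0,0,0]],[[0,0,0],[0,0,0]],[[0,0,0],[0,0,0]]]' 85
python3 -m creep '[[[0,0,-20],[0,0,0]],[[0,0,-30],[0,0,0]],[[0,0,-30],[0,0,0]],[[0,0,-30],[0,0,0]],[[0,0,-30],[0,0,0]],[[0,0,-30],[0,0,0]],[[0,0,-30],[0.118,0,0]],[[0,0,0],[0.118,0,0]],[[0,0,0],[0.118,0,0]],[[0,0,0],[0.118,0,0]],[[0,0,0],[0,0,0]]]'
cat > i.py <<'E'
from h import *
np.set_printoptions(precision=4,suppress=True)
o=bot.get_obs();print(o["clock"],o["joint_pos"])
p=vision.camera("scene");C=cloud(p).reshape(-1,3)
t=(abs(C[:,0]-.6)<.1)&(abs(C[:,1]-.165)<.1)
for lo,hi in((.001,.009),(.015,.03),(.06,.085)):
    w=C[t&(C[:,2]>lo)&(C[:,2]<hi)];print(lo,len(w),w.mean(0),w.max(0))
# cap top, for its rib
c=C[(np.hypot(C[:,0]-.605,C[:,1]+.2125)<.035)&(C[:,2]>.13)]
print(np.percentile(c[:,2],[50,80,95]))
print(delta([.605,-.2125,.30],tool_for(0,0),o), delta([.605,-.2125,.30],tool_for(np.pi/2,0),o))
E
python3 i.py
```

```text
clock: 18.9
eef_pos: [0.5909, 0.1007, 0.0404]
tool_rot: [0.106, 0.966, 0.232, 0.024]
ft_force: [0.3, 0.1, -1.5]
grip_width: 0.0092
grasp_force: 60.2
clock: 19.77
eef_pos: [0.591, 0.1007, 0.0404]
tool_rot: [0.106, 0.966, 0.233, 0.024]
ft_force: [-0.2, 0.1, -0.1]
grip_width: 0.0849
grasp_force: 0.0
clock: 21.15
eef_pos: [0.5722, 0.0139, 0.2185]
tool_rot: [0.107, 0.994, 0.001, -0.002]
ft_force: [-0.8, 0.2, -0.0]
grip_width: 0.0852
grasp_force: 0.0
21.15 [0.0232 0.3934 0.1858 1.3665 0.0019 0.2379]
0.001 1601 [0.6057 0.1755 0.0033] [0.7    0.2649 0.009 ]
0.015 241 [0.601  0.1508 0.0209] [0.6634 0.2434 0.03  ]
0.06 95 [0.5891 0.09   0.0698] [0.6086 0.1009 0.0793]
[0.1543 0.1573 0.1631]
(array([ -79.9394, -214.0879,  -81.988 ]), array([-0.0016, -0.0039,  1.3561])) (array([ -79.9394, -214.0879,  -81.988 ]), array([ 0.0015, -0.0036, -0.2147]))
```

```bash
python3 -m creep '[[[-10,-26.8,-10.2],[0,0,0]],[[-10,-26.8,-10.2],[0,0,0]],[[-10,-26.8,-10.2],[0,0,0]],[[-10,-26.8,-10.2],[0,0,0]],[[-10,-26.8,-10.2],[0,0,-0.07]],[[-10,-26.8,-10.2],[0,0,-0.07]],[[-10,-26.8,-10.2],[0,0,-0.07]],[[-10,-26.8,-10.2],[0,0,0]],[[0,0,0],[0,0,0]]]'
cat > j.py <<'E'
from h import *
np.set_printoptions(precision=4,suppress=True)
o=bot.get_obs();p=vision.camera("wrist");cv2.imwrite("pics/w2.png",p["image"])
C=cloud(p,o).reshape(-1,3)[p["z_map"].ravel()>0]
d=np.hypot(C[:,0]-.605,C[:,1]+.2125)
from scipy.optimize import least_squares
m=(d<.14)&(d>.09)&(abs(C[:,2]-.119)<.003);P=C[m]
if m.sum()>20:print("rim",m.sum(),least_squares(lambda a:np.hypot(P[:,0]-a[0],P[:,1]-a[1])-a[2],[.605,-.2125,.11],loss="soft_l1",f_scale=.002).x)
c=C[(d<.04)&(C[:,2]>.145)&(C[:,2]<.163)];print("cap top",len(c),np.percentile(c[:,2],[5,50,95]),c.min(0),c.max(0))
t=c[c[:,2]>np.percentile(c[:,2],50)-.003];(u,r)=cv2.minEnclosingCircle((t[:,:2]*1000).astype(np.float32));print(u,r)
for d in vision.place_of(p,"cap_mid")[:3]:print("net",d["score"],d["position"],at_z(p,[d["position"]],.142,o)[0])
n=[(d["score"],at_depth(p,[d["position"]],o)[0]) for d in vision.place_of(p,"nut0_mid")];print(n)
print(delta([u[0]/1000,u[1]/1000,.122],tool_for(np.pi/2,0),o))
E
python3 j.py
```

```text
clock: 22.32
eef_pos: [0.6154, -0.2156, 0.2997]
tool_rot: [0.007, 1.0, 0.001, -0.001]
ft_force: [-0.2, 0.6, 0.3]
grip_width: 0.0846
grasp_force: 0.0
rim 3926 [ 0.6066 -0.2142  0.1113]
cap top 2001 [0.1526 0.1556 0.158 ] [ 0.5826 -0.2384  0.145 ] [ 0.6307 -0.1901  0.163 ]
(606.928466796875, -214.17857360839844) 24.291770935058594
net 0.85 [251.8, 159.5] [ 0.6078 -0.2178  0.142 ]
[(0.84, array([ 0.6207, -0.2622,  0.0574]))]
(array([  8.0956,   1.0556, 177.7649]), array([ 0.0013, -0.0024, -0.0131]))
```

View pics/w2.png

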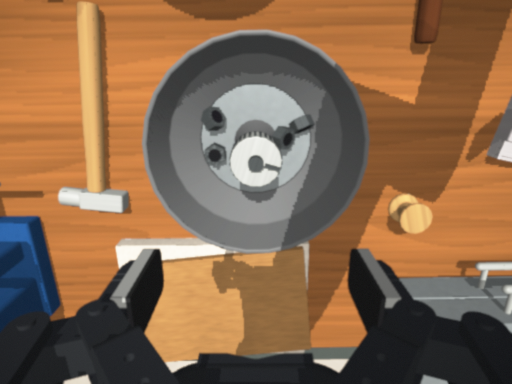

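The wrist view shows all four nuts in the bowl, at (215,118), (215,155), (286,138) and (302,126). The cap is at (255,160) with its rib to the right. I'll descend over the cap and close.

```bash
python3 -m creep '[[[8,1,20],[0,0,-0.013]],[[0,0,30],[0,0,0]],[[0,0,30],[0,0,0]],[[0,0,30],[0,0,0]],[[0,0,25],[0,0,0]],[[0,0,20],[0,0,0]],[[0,0,15],[0,0,0]],[[0,0,10],[0,0,0]],[[0,0,0],[0,0,0]]]'
python3 -m creep '[[[0,0,0],[0,0,0]],[[0,0,0],[0,0,0]],[[0,0,0],[0,0,0]],[[0,0,0],[0,0,0]],[[0,0,0],[0,0,0]],[[0,0,0],[0,0,0]]]' 0
python3 -c "
from h import *
o=bot.get_obs();print(o['joint_pos'],o['ft_torque'])"
```

```text
clock: 23.6
eef_pos: [0.6065, -0.2107, 0.1193]
tool_rot: [-0.003, 1.0, 0.001, -0.002]
ft_force: [-0.1, 0.2, 0.7]
grip_width: 0.0852
grasp_force: 0.0
clock: 24.35
eef_pos: [0.6077, -0.2151, 0.1224]
tool_rot: [-0.001, 1.0, -0.003, -0.0]
ft_force: [-1.4, -8.2, 4.8]
grip_width: 0.0457
grasp_force: 60.9
[-0.33710725  0.58573929  0.24172501  1.22476191 -0.00658736 -0.33896237] [-1.61726032  0.29255661 -0.04422728]
```

```bash
python3 -m creep '[[[0,-3,0],[0,0,0]],[[0,0,0.2],[0,0,0.17]],[[0,0,0.2],[0,0,0.17]],[[0,0,0.2],[0,0,0.17]],[[0,0,0.2],[0,0,0.17]],[[0,0,0.2],[0,0,0.17]],[[0,0,0.2],[0,0,0.17]],[[0,0,0],[0,0,0]]]'
cat > k.py <<'E'
from h import *
np.set_printoptions(precision=3,suppress=True)
o=bot.get_obs();print(o['eef_pos'],o['joint_pos'],o['ft_force'],o['ft_torque'],np.degrees(np.arctan2(*R.from_quat(o["tool_rot"]).as_matrix()[[1,0],1])))
E
python3 k.py
```

```text
clock: 25.35
eef_pos: [0.6069, -0.2167, 0.1211]
tool_rot: [0.487, 0.873, -0.002, 0.0]
ft_force: [-2.9, -4.9, 6.3]
grip_width: 0.046
grasp_force: 61.2
[ 0.607 -0.217  0.121] [-0.341  0.588  0.242  1.226 -0.005  0.678] [-2.925 -4.855  6.302] [-0.96   0.827 -0.062] 31.652603312764274
```

```bash
python3 -m creep '[[[0,0,0.15],[0,0,0.12]],[[0,0,0.15],[0,0,0.12]],[[0,0,0.15],[0,0,0.12]],[[0,0,0],[0,0,0]]]'; python3 k.py
python3 -m creep '[[[0,0,0.15],[0,0,0.12]],[[0,0,0.15],[0,0,0.12]],[[0,0,0],[0,0,0]]]'; python3 k.py
python3 -m creep '[[[0,0,0.15],[0,0,0.12]],[[0,0,0.15],[0,0,0.12]],[[0,0,0],[0,0,0]]]'; python3 k.py
```

```text
clock: 25.85
eef_pos: [0.6062, -0.2169, 0.1206]
tool_rot: [0.636, 0.772, -0.003, 0.0]
ft_force: [-5.0, -5.6, 7.6]
grip_width: 0.0458
grasp_force: 61.3
[ 0.606 -0.217  0.121] [-0.341  0.588  0.241  1.225 -0.005  1.037] [-5.006 -5.587  7.598] [-1.015  1.086 -0.111] 11.024947198173646
clock: 26.22
eef_pos: [0.6058, -0.2169, 0.1203]
tool_rot: [0.723, 0.691, -0.003, 0.0]
ft_force: [-6.3, -6.1, 8.3]
grip_width: 0.0456
grasp_force: 61.3
[ 0.606 -0.217  0.12 ] [-0.341  0.588  0.241  1.225 -0.006  1.276] [-6.289 -6.083  8.253] [-1.088  1.338  0.333] -2.659925607466746
clock: 26.6
eef_pos: [0.6059, -0.2155, 0.12]
tool_rot: [0.799, 0.601, -0.003, -0.0]
ft_force: [-7.6, -4.3, 9.0]
grip_width: 0.0459
grasp_force: 61.7
[ 0.606 -0.216  0.12 ] [-0.34   0.588  0.24   1.225 -0.005  1.512] [-7.566 -4.254  8.972] [-0.681  1.329  1.996] -16.074381962621825
```

```bash
for i in 1 2 3; do python3 -m creep '[[[0,0,0],[0,0,-0.05]],[[0,0,0],[0,0,-0.03]],[[0,0,0],[0,0,0]]]' >/dev/null; python3 k.py; done
```

```text
[ 0.606 -0.216  0.12 ] [-0.34   0.588  0.24   1.225 -0.004  1.435] [-6.688 -2.811  8.807] [-0.471  1.302  0.4  ] -11.717684051921783
[ 0.606 -0.216  0.12 ] [-0.34   0.588  0.24   1.225 -0.003  1.356] [-7.    -2.758  9.173] [-0.374  1.259 -0.017] -7.205367077598343
[ 0.606 -0.216  0.12 ] [-0.34   0.588  0.24   1.226 -0.003  1.276] [-5.647 -2.384  9.164] [-0.379  1.294 -0.006] -2.623603348490552
```

```bash
python3 -m creep '[[[0,0,-0.3],[0,0,-0.16]],[[0,0,-0.3],[0,0,-0.16]],[[0,0,-0.3],[0,0,-0.16]],[[0,0,-0.3],[0,0,-0.16]],[[0,0,-0.25],[0,0,-0.16]],[[0,0,-0.25],[0,0,-0.16]],[[0,0,-0.25],[0,0,-0.16]],[[0,0,-0.25],[0,0,-0.16]],[[0,0,-0.25],[0,0,-0.156]],[[0,0,0],[0,0,0]],[[0,0,0],[0,0,0]]]'; python3 k.py
python3 - <<'E'
from h import *
o=bot.get_obs();p=vision.camera("wrist");s=vision.camera("scene");w=p["image"][200:384,130:390]
u=np.vstack([cv2.resize(w,(520,368)),np.zeros((220,520,3),np.uint8)]);u[368:,:260]=cv2.resize(s["image"][110:180,140:223],(260,220),interpolation=3);u[368:,260:]=cv2.resize(s["image"][205:290,195:295],(260,220),interpolation=3)
cv2.imwrite("pics/end.png",u)
for n,q in(("wrist",p),("scene",s)):
  for k in("nut0_mid","tray_mid","cap_mid"):
    for d in vision.place_of(q,k)[:4]:print(n,k,round(d["score"],2),d["position"],at_depth(q,[d["position"]],o)[0])
E
```

```text
clock: 29.1
eef_pos: [0.6064, -0.2152, 0.1221]
tool_rot: [0.09, 0.996, -0.001, -0.002]
ft_force: [-4.1, -1.9, 6.1]
grip_width: 0.0457
grasp_force: 61.5
[ 0.606 -0.215  0.122] [-0.34   0.587  0.244  1.23  -0.003 -0.16 ] [-4.108 -1.868  6.132] [-0.312  0.942  0.062] 79.68018181053708
wrist nut0_mid 0.65 [193.8, 231.4] [ 0.6195554  -0.26046238  0.05781574]
wrist nut0_mid 0.29 [329.2, 157.6] [ 0.58092018 -0.16387806  0.06871504]
wrist cap_mid 0.63 [253.6, 272.4] [ 0.59785811 -0.21346111  0.15415281]
scene nut0_mid 0.55 [173.6, 144.8] [ 0.61978875 -0.26253704  0.05722959]
scene tray_mid 0.7 [251.7, 260.0] [0.5992541  0.18652925 0.00514672]
scene cap_mid 0.62 [248.3, 256.7] [0.60140305 0.17111076 0.00061383]
scene cap_mid 0.61 [342.8, 186.8] [0.30496129 0.18695692 0.15616213]
scene cap_mid 0.45 [263.2, 90.9] [ 0.29913746 -0.23703069  0.15091732]
scene cap_mid 0.42 [181.4, 139.6] [ 0.62393603 -0.15251144  0.20763665]
```

View pics/end.png

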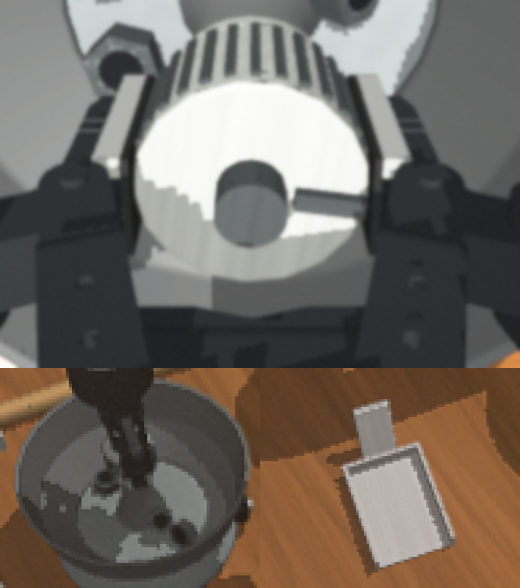

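The end picture shows the cap gripped between both fingers with its rib to the right at (330,203), consistent with the small slip seen at the stop. The tray stands upright and empty, and the nuts are in the bowl.

```bash
python3 -c "
from workcell import workorder
print(workorder.job_done())"
```

```text
the job is handed in; nothing more can be done
None
```

The job is handed in (no verdict came back): all four nuts look to be in the grey bowl, the empty tray stands upright, and the cap bottomed out, was backed off about a quarter turn (roughly 1.57 rad by my estimate) and is still gripped.

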